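Clamp a brass block with an eccentric knob

ROBOT

A 6-joint arm with a two-finger parallel gripper is mounted at the origin on the work surface. World frame = base frame: x ahead of the robot, y to its left, z up, the work surface at z = 0. Lengths are in m, angles in rad, forces in N, time in s.
With the tool pointing down it reaches from about 0.275 to 0.975 m from the base axis. Payload 8.4 kg.
Tool frame: the origin (TCP) lies at the very end of the fingers, on their centre line; the grasp point (between the pads) lies 19 mm behind it; z points along the fingers, y is the line along which they close (so a half turn about z gives the same grasp; the last joint's range is limited). The gripper opens to 92 mm and grips with 3 to 60 N. Pads are 20 mm wide; open, the fingers measure 128 mm over their backs; the gripper's body (75 mm by 189 mm) begins 69 mm behind the grasp point.
Start: joints at [-1.123, 0.353, 1.633, -0, 1.155, -0.002], TCP at [0.272, -0.563, 0.215] pointing down, gripper open.
Joint ranges: [-2.63, 2.63], [-0.92, 2.1], [0.06, 2.66], [-1.3, 4.44], [0, 2.69], [-3.02, 3.02]. Speed limits (rad/s): [2.22, 2.22, 2.79, 3.14, 3.14, 3.14].

INTERFACE

Orientations are given as a unit quaternion [x, y, z, w].
In Python, from bench import readout, cams, bot gives the robot as it stands.
- The arm moves only by the tool carry_out, never from a script. Its argument "increments" is a list of rows, each a list of 7 numbers: the shift along the world's x, y, z in m, then the turn, a rotation vector about the world's x, y, z in rad, then the opening, from -1 (shut) to 1 (fully open). In form: [[x, y, z, rx, ry, rz, claw], ...]. A call has exactly 8 rows; each row shifts and turns the commanded pose from where the row before left it; what a row does not reach is not made up. A row lasts 1/8 s, in which the tool goes at most 62.5 mm and 10.7 degrees, less where a joint would pass 70% of its speed; a pose out of reach is approached as far as the arm can. A call with a gripper value outside its range is refused whole. The fingers move at their own pace and stop on an object; "squeeze" is the grip in N (left out, the last holds). Time passes only in rows, so rows that do not move let the fingers close, or fill a call up. It gives the time, the measured TCP pose, the force, the opening and the grip force at its end, in the units of the state.
- readout.state(): the state, without advancing time (a new reading comes with each control period).
- cams.snapshot(name): name is "scene" or "top" or "wrist"; returns the picture (420x560x3 uint8, blue, green, red); there is no depth.
- cams.get_calibration(name): a dict with "intrinsics" (3x3 intrinsics, pixels), "pose" (4x4, takes a point from camera to world coordinates). Camera axes: x right, y up, looking along -z (the intrinsics and any distortion apply to the point x, -y, -z); pixel columns grow to the right and rows downward; lengths in m; the calibration is good to about 2 mm. The wrist camera is an equidistant fisheye: a pixel r from the principal point sees the ray r / f radians off the axis. A picture is of the moment at which its call begins: read the wrist's pose just before it. get_calibration takes no time and is no camera call; for the wrist camera it gives the pose at the moment of the call.
- bot.close_job(): hands the job in; it is judged then, once.
The state is a dict: "clock": time; "joint_pos": joint angles; "qd": joint speeds; "tau": joint torques, N m; "tool_pos": TCP position; "eef_rot": TCP orientation; "ft_force": force on the tool from outside, world axes, zero at the start; "wrist_torque": the same for the moment, N m; "finger_gap": finger opening in m; "grasp_force": force on a finger pad.
Only numpy, scipy, OpenCV 4.12 (cv2) and the standard library are available. Lean on these libraries where they do the work, as an engineer would, in place of code of your own. Each camera call takes 0.05 s, during which the arm holds its last target. There are 200 camera calls.

TASK

Lay the brass block with the rectangular lug flat in the clamping fixture and slide it gently home against both the rubber pad and the steel side stop (pressing on the pad with no more than 28 newtons); only then turn the eccentric knob clockwise until its lobe bears on the block with about 12 newtons, never over 28. Leave the block clamped there, let go, and leave the other things on the bench where they are.

Things in the scene. Friction and masses are not known exactly. Their poses are not given: they have to be found in the camera images.
- fixture: Aluminium clamping fixture fixed to the bench. Base 155 x 100 mm (x -100 to +55, y -56 to +44 mm in its frame), top at z = 10 mm. Origin: on the bench under the centre of the block when home, pad unloaded; z up. Jaw with rubber pad on its +x side, steel stop on its -y side, eccentric knob on its -x side, +y side open. A block that is home has its y axis parallel to the fixture's y, either way round.
- pad: Hard rubber pad on the jaw, 56 mm long (y), 12 mm high. Origin: middle of the lower edge of its face, which looks to the fixture's -x, at fixture x = +25, y = 0, z = 10 mm when unloaded. It yields only about 0.01 mm per newton. The steel jaw behind it is 74 mm long, its top 26 mm above the bench.
- stop_face (a point): Middle of the face of the steel side stop, which looks to the fixture's +y, at fixture y = -32 mm, z = 16 mm. The stop is 44 mm long (x), 12 mm thick, its top 22 mm above the bench.
- post: The knob's pivot, fixed on the fixture; it carries the knob and cam. Origin: on the bench, on the knob's axis, at fixture y = 0 and x = -50.5 to -53 mm (set differently each time), so 25.5 to 28 mm from the near side of a block that is home. The steel cam disc, radius 26 mm, centre 8 mm off the axis, lies 12.5 to 24.5 mm above the bench and bears on the block's foot.
- knob_grip (a point): Point on the knob's axis, in its black bar grip, 76 mm above the bench. The bar is 42 mm long (this point's x axis), 12 mm wide (y) and reaches from 55.5 to 81.5 mm above the bench, higher than the block's lug when home (52 mm). The point's -x axis points to the lobe (thick side) of the cam below. Clockwise turning drags the block towards the side stop.
- cam (a joint): Turn of the knob, rad, clockwise from above positive, 0 to 3.1. At 0 the lobe points away from the pad, at pi at it. Starts at 0.5 to 0.95 (block fits with 4 mm or more to spare); the lobe meets a block that is home at 1.5 to 1.85, then each 0.01 rad adds about 5 N. Free friction 0.08 N m; under load the moment rises 0.02 to 0.028 N m per newton. It stays where left; letting go loses up to a third of the force.
- block: Loose brass block, 0.3 to 0.6 kg: foot 50 (x) x 64 (y) x 14 mm high; in its middle an upright rectangular lug 34 (x) x 22 mm (y), top 42 mm above the underside, best gripped across its 22 mm. Origin: centre of the underside, z up. Looks the same after half a turn. Starts flat on the bench. The round brass piece nearby is not it.
- blank: Bystander: round brass piece, 50 mm across, with a round stud, 22 mm high in all. Origin: centre of the underside.
- loupe: Bystander: black eye loupe, 36 mm across, 32 mm high. Origin: centre of the underside.
- case_ring: Bystander: steel watch case ring, 42 mm across, 9 mm high. Origin: centre of the underside.
- screwdriver: Bystander: screwdriver 150 mm long, lying. Origin: underside, mid-length.
- jar: Bystander: small glass jar, 44 mm across, 50 mm high. Origin: centre of the underside.
- mallet: Bystander: hammer 190 mm long, lying. Origin: underside, mid-length.
Things that resemble listed ones, but are neither listed nor needed, are in the scene too. What is shaped like the fixture but orange is not meant. Leave any blue or green look-alike of the block alone.

How it is judged:
By the outcome, as a careful person would: the job done as asked, in the order asked, and still so for the second after the job is handed in, with the robot touching nothing.
It also fails if it takes over 72 s, if anything falls off the work surface, if the arm or the gripper's body presses on something with over 40 N, if the wrist force passes 120 N, or if a joint passes its speed limit or range.

## Working session

There is one attempt and no reset: what is moved stays moved. The work goes in short steps, Python scripts to look and compute and a tool call to move; the robot and the scene stay as the last step left them, time stands still between calls to the robot, and variables do not carry over. Pictures are saved under pics/ and viewed, at most 10 in all, crops included, and the job is handed in when it is done.

Besides the shell and the picture viewer there is one more tool, called after "Request:" as name(argument=value, ...) on one line, values as JSON. carry_out: Moves the arm, as the interface text tells. Its arguments: {"type":"object","properties":{"increments":{"type":"array","items":{"type":"array","items":{"type":"number"}}},"squeeze":{"type":"number"}},"required":["increments"]}

```bash
ls; mkdir -p pics
cat > h.py <<'E'
import numpy as np, cv2
from bench import readout, cams, bot
def px2w(name,u,v,z,cal=None):
    c=cal or cams.get_calibration(name);K=np.array(c["intrinsics"]);T=np.array(c["pose"])
    x=(u-K[0,2])/K[0,0];y=(v-K[1,2])/K[1,1]
    if name=="wrist":
        th=np.hypot(x,y);s=np.sin(th)/th if th>1e-9 else 1.;d=np.array([x*s,-y*s,-np.cos(th)])
    else: d=np.array([x,-y,-1.])
    d=T[:3,:3]@d;o=T[:3,3]
    return o+d*(z-o[2])/d[2]
E
python3 - <<'E'
from h import *
for n in("top","scene"):
    cv2.imwrite(f"pics/{n}0.png",cv2.resize(cams.snapshot(n),(800,600),interpolation=cv2.INTER_CUBIC))
    c=cams.get_calibration(n);print(n,c)
print(readout.state())
E
```

```text
pics
top {'intrinsics': array([[481.77273812,   0.        , 274.79667081],
       [  0.        , 481.77273812, 208.92179617],
       [  0.        ,   0.        ,   1.        ]]), 'pose': array([[ 0.00551229,  0.99632123, -0.08551972,  0.38350085],
       [-0.99998276,  0.00531923, -0.00248526, -0.02220471],
       [-0.00202121,  0.08553195,  0.99633338,  1.194375  ],
       [ 0.        ,  0.        ,  0.        ,  1.        ]])}
scene {'intrinsics': array([[469.35909366,   0.        , 280.61448762],
       [  0.        , 469.35909366, 210.59914379],
       [  0.        ,   0.        ,   1.        ]]), 'pose': array([[-0.90263582, -0.21578507,  0.37240485,  0.99119723],
       [ 0.42974008, -0.49992104,  0.75193246,  0.95873618],
       [ 0.02391722,  0.83875847,  0.54397813,  0.79701156],
       [ 0.        ,  0.        ,  0.        ,  1.        ]])}
{'clock': 0.1, 'joint_pos': array([-1.12342084e+00,  3.53550749e-01,  1.63404040e+00, -2.20380213e-05,
        1.15520567e+00, -2.38058474e-03]), 'qd': array([-0.00046377, -0.00024241, -0.00140855,  0.0012559 ,  0.0001373 ,
       -0.00059054]), 'tau': array([-5.25736596e-04, -5.94906628e+01, -3.34929264e+01,  6.99115545e-02,
        1.84392021e-02, -1.34267117e-05]), 'tool_pos': array([ 0.27153188, -0.56245035,  0.21396463]), 'eef_rot': array([ 9.74820141e-01,  2.22991772e-01, -1.42689688e-04, -5.85019058e-04]), 'ft_force': array([ 1.21757664, -0.61629064,  0.581623  ]), 'wrist_torque': array([ 0.01978336, -0.00528589, -0.02248622]), 'grasp_force': 0.0, 'finger_gap': 0.09182534554735632}
```

View pics/top0.png

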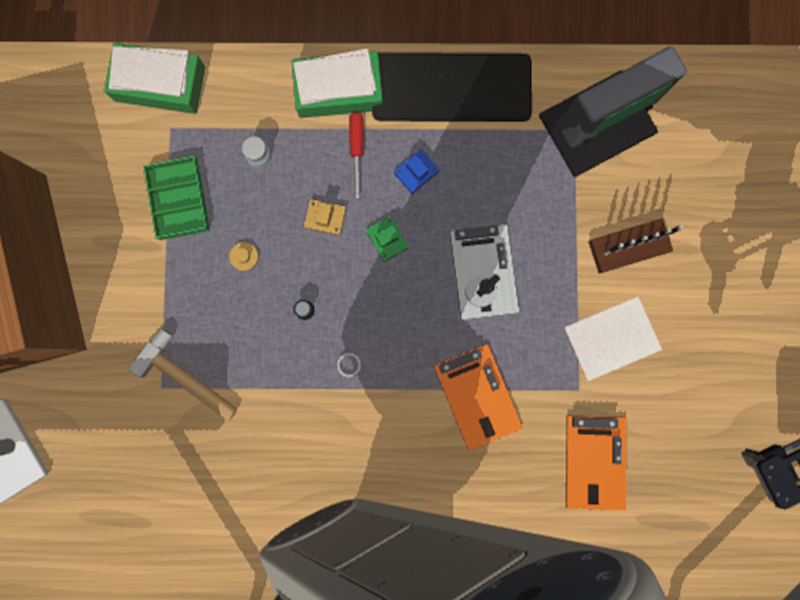

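View pics/scene0.png

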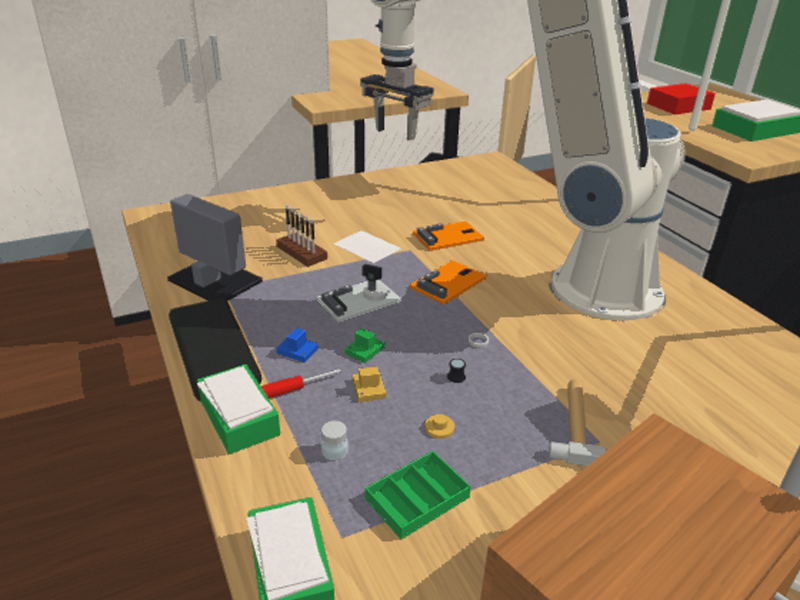

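The top view shows the brass block at about (325,216) and the real fixture at about (484,272), with its jaw up and the stop on the right. Next I'll enlarge that area.

Run:
```python
from h import *
im=cams.snapshot("top")
a=cv2.resize(im[150:230,305:375],None,fx=7,fy=7,interpolation=cv2.INTER_CUBIC)
b=cv2.resize(im[125:175,205:255],None,fx=5,fy=5,interpolation=cv2.INTER_CUBIC)
o=np.zeros((560,750,3),np.uint8);o[:,:490]=a;o[:250,495:745]=b
cv2.imwrite("pics/crop1.png",o)
```

```text
(no output)
```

View pics/crop1.png

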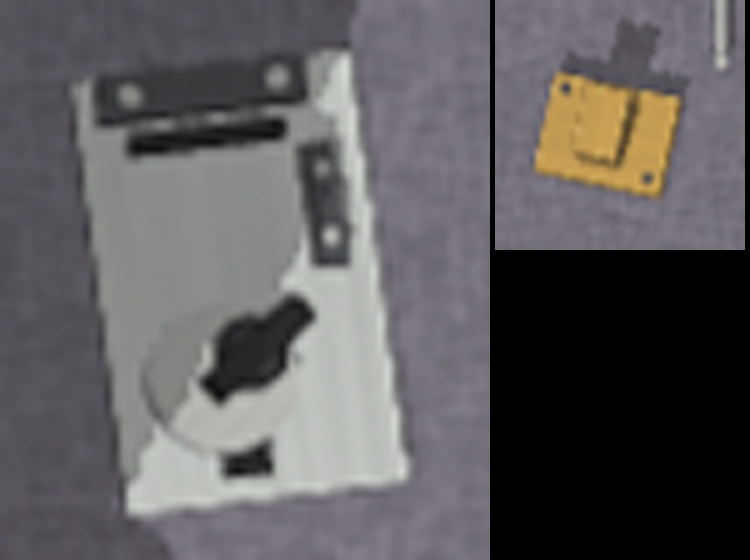

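The crop gives the fixture base corners at (75,90), (350,50), (408,475) and (130,515), and the block foot corners at (557,72), (683,97), (660,197) and (537,170).

Run:
```python
from h import *
def fit(model,pts):
    m=np.array(model);p=np.array(pts);mc=m-m.mean(0);pc=p-p.mean(0)
    a=np.arctan2((mc[:,0]*pc[:,1]-mc[:,1]*pc[:,0]).sum(),(mc*pc).sum())
    R=np.array([[np.cos(a),-np.sin(a)],[np.sin(a),np.cos(a)]])
    t=p.mean(0)-R@m.mean(0); return t,a,np.linalg.norm(m@R.T+t-p,axis=1)
f=lambda q,s,o,z:[px2w("top",u/s-.5+.5/s+o[0],v/s-.5+.5/s+o[1],z)[:2] for u,v in q]
print(fit([[.055,.044],[.055,-.056],[-.1,-.056],[-.1,.044]],f([(75,90),(350,50),(408,475),(130,515)],7,(305,150),.01)))
print(fit([[.025,.032],[.025,-.032],[-.025,-.032],[-.025,.032]],f([(62,72),(188,97),(165,197),(42,170)],5,(205,125),.014)))
print(f([(262,345)],7,(305,150),.08), f([(305,310),(210,385)],7,(305,150),.08))
s=readout.state();print(s['tool_pos'])
from scipy.spatial.transform import Rotation as R
print(R.from_quat(s['eef_rot']).as_matrix().round(3)); c=cams.get_calibration("wrist");print(c["intrinsics"],c["pose"].round(3))
```

```text
(array([ 0.55511516, -0.16885668]), np.float64(0.13266266956058315), array([0.00244677, 0.00036316, 0.00232653, 0.00050475]))
(array([0.62770522, 0.09919515]), np.float64(-0.20096088771256349), array([0.00027066, 0.00070923, 0.00103251, 0.00077309]))
[array([ 0.50347382, -0.17554784])] [array([ 0.51524941, -0.18991379]), array([ 0.49003592, -0.15821223])]
[ 0.27160022 -0.56251326  0.2140528 ]
[[ 0.901  0.435 -0.   ]
 [ 0.435 -0.901  0.001]
 [-0.    -0.001 -1.   ]]
[[325.1922621    0.         279.6619517 ]
 [  0.         325.1922621  208.22447831]
 [  0.           0.           1.        ]] [[ 0.435  0.873  0.223  0.332]
 [-0.901  0.421  0.106 -0.533]
 [-0.001 -0.247  0.969  0.385]
 [ 0.     0.     0.     1.   ]]
```

Request:
carry_out(increments=[[0.031,0.049,-0.003,0,0,-0.04,0.2],[0.031,0.049,-0.003,0,0,-0.04,0.2],[0.031,0.049,-0.003,0,0,-0.04,0.2],[0.031,0.049,-0.003,0,0,-0.04,0.2],[0.031,0.049,-0.003,0,0,-0.04,0.2],[0.031,0.049,-0.003,0,0,-0.04,0.2],[0.031,0.049,-0.003,0,0,-0.04,0.2],[0.031,0.049,-0.003,0,0,-0.04,0.2]])

```text
clock: 1.15
tool_pos: [0.5205, -0.1691, 0.1905]
eef_rot: [0.998, 0.064, 0.0, 0.0]
ft_force: [0.7, -0.5, -0.0]
finger_gap: 0.0551
grasp_force: 0.0
```

Run:
```python
from h import *
import pickle
c=cams.get_calibration("wrist");im=cams.snapshot("wrist");pickle.dump(c,open("fixcal.pkl","wb"));s=readout.state()
cv2.imwrite("pics/w1.png",cv2.resize(im,(800,600),interpolation=cv2.INTER_CUBIC))
print(c["pose"].round(3),s["tool_pos"],s["finger_gap"],abs(s["qd"]).max())
```

```text
[[ 0.128  0.961  0.245  0.587]
 [-0.992  0.124  0.032 -0.161]
 [ 0.    -0.247  0.969  0.361]
 [ 0.     0.     0.     1.   ]] [ 0.52345706 -0.16412016  0.19022549] 0.05517156616547756 0.21074566829673133
```

View pics/w1.png

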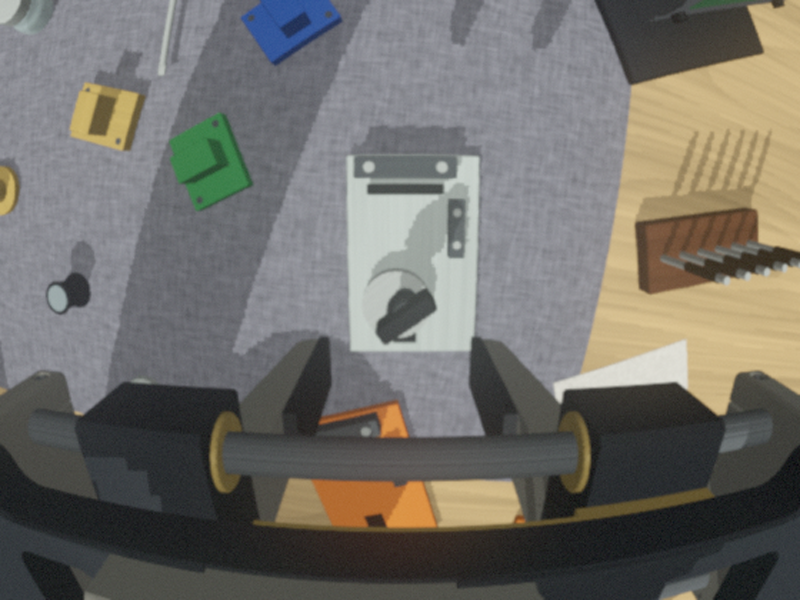

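The wrist view shows the fixture head-on: base corners near (347,155), (479,156), (473,351) and (352,352), and the knob bar from (385,335) to (428,298). I'll enlarge this for exact pixels.

Run:
```python
import cv2
im=cv2.imread("pics/w1.png")
cv2.imwrite("pics/w1c.png",cv2.resize(im[148:358,340:485],None,fx=2.8,fy=2.8,interpolation=cv2.INTER_CUBIC))
```

```text
(no output)
```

View pics/w1c.png

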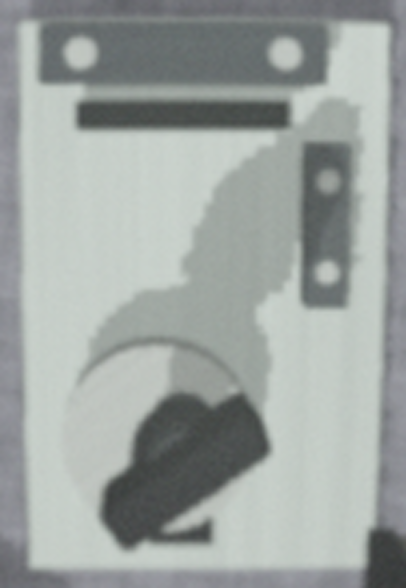

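Request:
carry_out(increments=[[0.01,0.032,-0.001,0,0,-0.04,0.2],[0.01,0.032,-0.001,0,0,-0.04,0.2],[0.01,0.032,-0.001,0,0,-0.04,0.2],[0.01,0.032,-0.001,0,0,-0.04,0.2],[0.01,0.032,-0.001,0,0,-0.04,0.2],[0.01,0.032,-0.001,0,0,-0.04,0.2],[0.01,0.032,-0.001,0,0,-0.04,0.2],[0.01,0.032,-0.001,0,0,-0.04,0.2]])

```text
clock: 2.2
tool_pos: [0.5998, 0.086, 0.1823]
eef_rot: [0.995, -0.096, -0.0, 0.0]
ft_force: [0.6, 0.1, 0.1]
finger_gap: 0.055
grasp_force: 0.0
```

Run:
```python
from h import *
import pickle
c=cams.get_calibration("wrist");im=cams.snapshot("wrist");pickle.dump(c,open("blkcal.pkl","wb"));s=readout.state()
cv2.imwrite("pics/w2_full.png",im)
cv2.imwrite("pics/w2.png",cv2.resize(im[90:300,180:380],None,fx=2.8,fy=2.8,interpolation=cv2.INTER_CUBIC))
print(c["pose"].round(3),s["tool_pos"],s["finger_gap"],abs(s["qd"]).max())
```

```text
[[-0.19   0.951  0.243  0.666]
 [-0.982 -0.185 -0.046  0.073]
 [ 0.001 -0.247  0.969  0.353]
 [ 0.     0.     0.     1.   ]] [0.60095289 0.08933921 0.18230728] 0.055323702259779804 0.1300147263924412
```

View pics/w2.png

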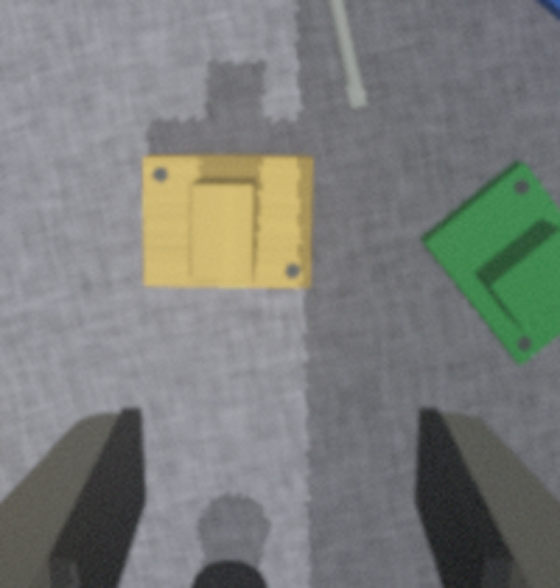

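The fixture corners in the crop are (22,22), (388,24), (376,566) and (30,568). The stop face is at column 302 and the pad face at row 128. In the second crop the block foot corners are (144,157), (313,156), (311,288) and (144,286), and the lug top is (190,183) to (253,280).

```bash
cat >> h.py <<'E'
def fit(model,pts):
    m=np.array(model);p=np.array(pts);mc=m-m.mean(0);pc=p-p.mean(0)
    a=np.arctan2((mc[:,0]*pc[:,1]-mc[:,1]*pc[:,0]).sum(),(mc*pc).sum())
    R=np.array([[np.cos(a),-np.sin(a)],[np.sin(a),np.cos(a)]])
    t=p.mean(0)-R@m.mean(0); return t,a,np.linalg.norm(m@R.T+t-p,axis=1),R
def w(q,s,o,z,cal): return np.array([px2w("wrist",(u+.5)/s-.5+o[0],(v+.5)/s-.5+o[1],z,cal)[:2] for u,v in q])
E
python3 - <<'E'
from h import *
import pickle
cf=pickle.load(open("fixcal.pkl","rb"));cb=pickle.load(open("blkcal.pkl","rb"))
S=4.;O=(340*.7,148*.7)
t,a,r,R=fit([[.055,.044],[.055,-.056],[-.1,-.056],[-.1,.044]],w([(22,22),(388,24),(376,566),(30,568)],S,O,.01,cf))
print("fix",t,a,r)
loc=lambda q,z:((w(q,S,O,z,cf)-t)@R*1e3).round(1)
print("pad",loc([(78,128),(290,128)],.01),loc([(78,101),(290,101)],.022),"jawtop",loc([(40,22),(40,84),(327,84)],.026),"stop",loc([(302,142),(302,305)],.022))
print("bar edges",loc([(104,505),(240,395),(269,452),(126,550)],.0815),"disc",loc([(64,425),(157,340)],.0245))
print("foot",fit([[.025,.032],[.025,-.032],[-.025,-.032],[-.025,.032]],w([(144,157),(313,156),(311,288),(144,286)],2.8,(180,90),.014,cb))[:3])
print("lug",fit([[.017,.011],[.017,-.011],[-.017,-.011],[-.017,.011]],w([(190,183),(254,183),(252,281),(190,279)],2.8,(180,90),.042,cb))[:3])
s=readout.state();print(s['tool_pos'],s['joint_pos'])
E
```

```text
fix [ 0.55426625 -0.16917883] 0.12979363629901472 [0.00106405 0.00110638 0.00072496 0.00052213]
pad [[ 25.5  28.2]
 [ 25.5 -28.7]] [[ 32.8  27.4]
 [ 32.8 -27.5]] jawtop [[ 53.4  36.7]
 [ 37.4  36.8]
 [ 37.4 -36.7]] stop [[ 22.2 -30.7]
 [-21.  -31.3]]
bar edges [[-57.   18.7]
 [-31.5 -11.7]
 [-44.6 -18.4]
 [-67.9  13.9]] disc [[-53.   32.1]
 [-30.    7.1]]
foot (array([0.62679175, 0.0999414 ]), np.float64(-0.20297537687346198), array([0.0007858 , 0.00038445, 0.00024089, 0.00025091]))
lug (array([0.62711774, 0.10042909]), np.float64(-0.21290716269048476), array([0.00021334, 0.00010573, 0.00019374, 0.0002652 ]))
[0.60095289 0.08933921 0.18230728] [0.14409667 0.35747535 1.70389643 0.00194838 1.0793099  1.90649411]
```

Request:
carry_out(increments=[[0.006,0.003,-0.02,0,0,-0.015,0.1],[0.007,0.004,-0.022,0,0,0,0.1],[0.007,0.004,-0.023,0,0,0,0.1],[0.007,0.004,-0.023,0,0,0,0.1],[0,0,-0.022,0,0,0,0.1],[0,0,-0.02,0,0,0,0.1],[0,0,0,0,0,0,0.1],[0,0,0,0,0,0,0.1]])

```text
clock: 3.25
tool_pos: [0.6271, 0.1001, 0.0528]
eef_rot: [0.995, -0.102, 0.0, -0.0]
ft_force: [0.6, -0.6, 0.7]
finger_gap: 0.0505
grasp_force: 0.0
```

```bash
cat >> h.py <<'E'
from scipy.spatial.transform import Rotation as Ro
def st():
    s=readout.state();M=Ro.from_quat(s['eef_rot']).as_matrix()
    print(s['clock'],'tcp',s['tool_pos'].round(4),'yaw_y',np.arctan2(M[1,1],M[0,1]).round(4),'tilt',M[:2,2].round(4),'F',s['ft_force'].round(1),'T',s['wrist_torque'].round(2),'gap',round(s['finger_gap'],4),'g',s['grasp_force'],'q6',s['joint_pos'][5].round(2));return s
E
python3 -c "
from h import *;st()"
```

```text
3.25 tcp [0.6271 0.1001 0.0528] yaw_y -1.7761 tilt [0.0004 0.0001] F [ 0.6 -0.6  0.7] T [0.08 0.03 0.06] gap 0.0505 g 0.0 q6 1.93
```

Request:
carry_out(increments=[[0,0,-0.016,0,0,0,0.1],[0,0,-0.0165,0,0,0,0.1],[0,0,0,0,0,0,0.1],[0,0,0,0,0,0,-1],[0,0,0,0,0,0,-1],[0,0,0,0,0,0,-1],[0,0,0,0,0,0,-1],[0,0,0,0,0,0,-1]], squeeze=35)

```text
clock: 4.25
tool_pos: [0.6271, 0.1003, 0.0205]
eef_rot: [0.995, -0.102, 0.0, -0.0]
ft_force: [0.4, -0.3, 4.2]
finger_gap: 0.0218
grasp_force: 35.0
```

```bash
python3 -c "
from h import *;st()"
```

```text
4.25 tcp [0.6271 0.1003 0.0205] yaw_y -1.776 tilt [0.0007 0.0002] F [ 0.4 -0.3  4.2] T [ 0.1   0.07 -0.09] gap 0.0218 g 35.000975131988525 q6 1.93
```

Request:
carry_out(increments=[[0,0,0.025,0,0,0,-1],[0,0,0.045,0,0,0,-1],[0,0,0.04,0,0,0,-1],[-0.0126,-0.044,0,0,0,0.056,-1],[-0.0126,-0.044,0,0,0,0.056,-1],[-0.0126,-0.044,0,0,0,0.056,-1],[-0.0126,-0.044,0,0,0,0.056,-1],[-0.0126,-0.044,0,0,0,0.056,-1]])

```text
clock: 5.25
tool_pos: [0.5625, -0.1211, 0.1295]
eef_rot: [0.999, 0.038, -0.001, -0.0]
ft_force: [0.5, -1.1, -4.0]
finger_gap: 0.0215
grasp_force: 35.0
```

Request:
carry_out(increments=[[-0.0127,-0.0435,0,0,0,0.056,-1],[0,0,0,0,0,0,-1],[0,0,-0.025,0,0,0,-1],[0,0,-0.03,0,0,0,-1],[0,0,-0.023,0,0,0,-1],[0,0,0,0,0,0,-1],[0,0,0,0,0,0,-1],[0,0,0,0,0,0,-1]])

```text
clock: 6.25
tool_pos: [0.5519, -0.1634, 0.0532]
eef_rot: [0.998, 0.065, 0.001, 0.0]
ft_force: [0.6, 0.6, -3.2]
finger_gap: 0.022
grasp_force: 35.0
```

Run:
```python
from h import *
import pickle
st()
c=cams.get_calibration("wrist");im=cams.snapshot("wrist");pickle.dump(c,open("c3.pkl","wb"))
cv2.imwrite("pics/w3.png",cv2.resize(im[90:300,140:420],(800,600),interpolation=cv2.INTER_CUBIC))
```

```text
6.25 tcp [ 0.5519 -0.1634  0.0532] yaw_y -1.4399 tilt [ 0.0017 -0.0005] F [ 0.6  0.6 -3.2] T [ 0.02  0.1  -0.07] gap 0.022 g 34.99894380569458 q6 1.15
```

View pics/w3.png

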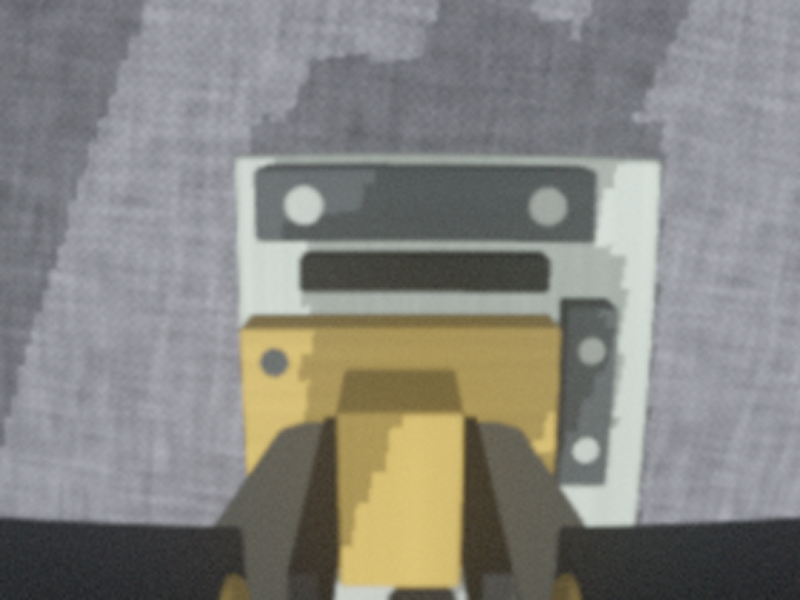

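The block is held level, with its foot's top front edge from (241,327) to (560,324). The pad's top edge is at row 291, and the stop face at column 561. Next I'll work out the gaps.

Run:
```python
from h import *
import pickle
c=pickle.load(open("c3.pkl","rb"));t=np.array([.5545,-.169]);a=.131
R=np.array([[np.cos(a),-np.sin(a)],[np.sin(a),np.cos(a)]])
def loc(q,z): return ((w(q,800/280,(140,90),z,c)-t)@R*1e3).round(1).tolist()
print("pad top edge",loc([(302,291),(549,291)],.022),"stop face top",loc([(561,300),(558,484)],.022))
print("base",loc([(236,157),(660,160),(637,520)],.01))
print("block top front",loc([(241,327),(560,324)],.0467),"bottom",loc([(248,317),(553,316)],.0327), "side",loc([(555,470)],.0467))
```

```text
pad top edge [[25.2, 27.5], [25.3, -27.7]] stop face top [[23.2, -30.5], [-21.4, -31.9]]
base [[54.7, 43.6], [54.6, -55.6], [-37.3, -55.8]]
block top front [[22.9, 37.2], [23.5, -26.0]] bottom [[21.8, 38.1], [21.9, -26.9]] side [[-7.6, -26.5]]
```

Request:
carry_out(increments=[[0,0,-0.01,0,0,0,-1],[0,0,-0.009,0,0,0,-1],[0,0,-0.002,0,0,0,-1],[0,0,-0.001,0,0,0,-1],[0,0,-0.0005,0,0,0,-1],[0,0,0,0,0,0,-1],[0,0,0,0,0,0,-1],[0,0,0,0,0,0,-1]])

```text
clock: 7.3
tool_pos: [0.5502, -0.1631, 0.0305]
eef_rot: [0.998, 0.065, -0.001, -0.0]
ft_force: [-7.1, 2.3, 13.8]
finger_gap: 0.022
grasp_force: 35.0
```

```bash
python3 -c "
from h import *;st()"
```

```text
7.3 tcp [ 0.5502 -0.1631  0.0305] yaw_y -1.4401 tilt [-0.0016  0.0005] F [-7.1  2.3 13.8] T [ 0.38  1.21 -0.05] gap 0.022 g 35.00398635864258 q6 1.15
```

Request:
carry_out(increments=[[0,0,0.0005,0,0,0,-1],[0,0,0,0,0,0,-1],[0,0,0,0,0,0,-1],[0,0,0,0,0,0,-1],[0,0,0,0,0,0,-1],[0,0,0,0,0,0,-1],[0,0,0,0,0,0,-1],[0,0,0,0,0,0,-1]], squeeze=25)

```text
clock: 8.3
tool_pos: [0.5506, -0.1632, 0.0305]
eef_rot: [0.998, 0.065, -0.0, -0.0]
ft_force: [-4.5, 0.2, 6.9]
finger_gap: 0.0219
grasp_force: 25.0
```

```bash
python3 -c "
from h import *;st()"
```

```text
8.3 tcp [ 0.5506 -0.1632  0.0305] yaw_y -1.44 tilt [-0.0009  0.0002] F [-4.5  0.2  6.9] T [ 0.24  0.79 -0.03] gap 0.0219 g 25.001545250415802 q6 1.15
```

Request:
carry_out(increments=[[0.0002,-0.0015,0,0,0,0,-1],[0.0002,-0.0015,0,0,0,0,-1],[0.0002,-0.0015,0,0,0,0,-1],[0.0001,-0.0005,0,0,0,0,-1],[0,-0.0003,0,0,0,0,-1],[0,0,0,0,0,0,-1],[0,0,0,0,0,0,-1],[0,0,0,0,0,0,-1]])

```text
clock: 9.3
tool_pos: [0.5523, -0.1683, 0.0305]
eef_rot: [0.998, 0.065, 0.0, -0.0]
ft_force: [-0.6, 3.5, 5.6]
finger_gap: 0.0216
grasp_force: 25.0
```

```bash
python3 -c "
from h import *;st()"
```

```text
9.3 tcp [ 0.5523 -0.1683  0.0305] yaw_y -1.4403 tilt [0.0009 0.0004] F [-0.6  3.5  5.6] T [ 0.77  0.15 -0.03] gap 0.0216 g 25.001059770584106 q6 1.14
```

Request:
carry_out(increments=[[0.0001,-0.0005,0,0,0,0,-1],[0,0,0,0,0,0,-1],[0.0001,-0.0005,0,0,0,0,-1],[0,0,0,0,0,0,-1],[0,-0.0003,0,0,0,0,-1],[0,0,0,0,0,0,-1],[0,0,0,0,0,0,-1],[0,0,0,0,0,0,-1]])

```text
clock: 10.3
tool_pos: [0.5524, -0.1688, 0.0305]
eef_rot: [0.998, 0.065, 0.0, -0.001]
ft_force: [-0.3, 8.3, 6.3]
finger_gap: 0.0218
grasp_force: 25.0
```

```bash
python3 -c "
from h import *;st()"
```

```text
10.3 tcp [ 0.5524 -0.1688  0.0305] yaw_y -1.4407 tilt [0.0005 0.0015] F [-0.3  8.3  6.3] T [1.52 0.13 0.03] gap 0.0218 g 25.00232845544815 q6 1.14
```

Request:
carry_out(increments=[[0.0007,0.0001,0,0,0,0,-1],[0.0007,0.0001,0,0,0,0,-1],[0,0,0,0,0,0,-1],[0.0004,0,0,0,0,0,-1],[0,0,0,0,0,0,-1],[0.0003,0,0,0,0,0,-1],[0,0,0,0,0,0,-1],[0,0,0,0,0,0,-1]])

```text
clock: 11.3
tool_pos: [0.5525, -0.1688, 0.0305]
eef_rot: [0.998, 0.065, -0.001, -0.001]
ft_force: [-8.7, 6.3, 14.0]
finger_gap: 0.022
grasp_force: 25.0
```

```bash
python3 -c "
from h import *;st()"
```

```text
11.3 tcp [ 0.5525 -0.1688  0.0305] yaw_y -1.4404 tilt [-0.003   0.0016] F [-8.7  6.3 14. ] T [ 1.1   1.35 -0.07] gap 0.022 g 25.008926689624786 q6 1.14
```

Request:
carry_out(increments=[[0,0,0.0004,0,0,0,-1],[0,0,0,0,0,0,-1],[0,0,0.0003,0,0,0,-1],[0,0,0,0,0,0,-1],[0,0,0,0,0,0,-1],[0,0,0,0,0,0,-1],[0,0,0,0,0,0,-1],[0,0,0,0,0,0,-1]])

```text
clock: 12.3
tool_pos: [0.5526, -0.1688, 0.0306]
eef_rot: [0.998, 0.065, -0.001, -0.001]
ft_force: [-4.4, 5.6, 6.2]
finger_gap: 0.0216
grasp_force: 25.0
```

Run:
```python
from h import *
import pickle
st()
c=cams.get_calibration("wrist");im=cams.snapshot("wrist");pickle.dump(c,open("c4.pkl","wb"))
cv2.imwrite("pics/w4.png",cv2.resize(im[90:300,140:420],(800,600),interpolation=cv2.INTER_CUBIC))
```

```text
12.3 tcp [ 0.5526 -0.1688  0.0306] yaw_y -1.4404 tilt [-0.003   0.0017] F [-4.4  5.6  6.2] T [ 0.98  0.87 -0.12] gap 0.0216 g 25.004651248455048 q6 1.14
```

View pics/w4.png

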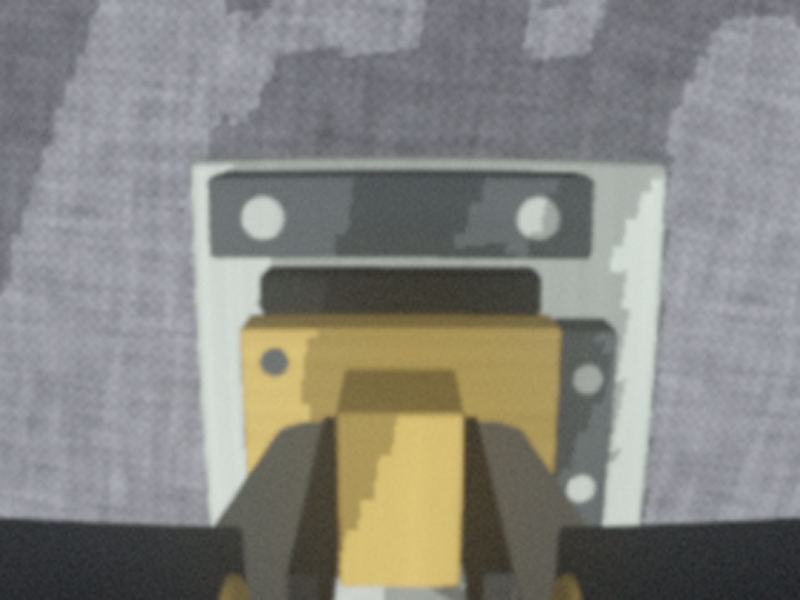

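The block's front face still shows fully, at rows 316–326 just below the pad edge. So a gap of 2–3 mm probably remains and the block is sticking. Quick calculation to check.

Run:
```python
from h import *
import pickle
c=pickle.load(open("c4.pkl","rb"));t=np.array([.5545,-.169]);a=.131
R=np.array([[np.cos(a),-np.sin(a)],[np.sin(a),np.cos(a)]])
def loc(q,z): return ((w(q,800/280,(140,90),z,c)-t)@R*1e3).round(1).tolist()
print("pad back?",loc([(262,270),(540,270)],.022),"row316 as pad top",loc([(262,316),(540,316)],.022),"stop",loc([(561,322)],.022))
print("block top front",loc([(242,327),(560,326)],.024),"bottom",loc([(248,317),(553,317)],.010),"side",loc([(555,470)],.024))
print("base",loc([(192,163),(665,165)],.01),"jaw",loc([(210,257),(590,257)],.026))
```

```text
pad back? [[33.9, 27.4], [33.9, -27.4]] row316 as pad top [[24.6, 27.7], [24.6, -27.7]] stop [[23.4, -32.0]]
block top front [[22.9, 31.5], [23.0, -31.5]] bottom [[21.6, 32.6], [21.6, -32.4]] side [[-7.7, -32.0]]
base [[54.7, 43.6], [54.6, -55.6]] jaw [[37.3, 37.0], [37.3, -36.6]]
```

Request:
carry_out(increments=[[0,0.0003,0.0003,0,0,0,-1],[0,0,0,0,0,0,-1],[0.0004,0.0001,0.0002,0,0,0,-1],[0,0,0,0,0,0,-1],[0.0004,0,0,0,0,0,-1],[0,0,0,0,0,0,-1],[0.0004,0,0,0,0,0,-1],[0,0,0,0,0,0,-1]])

```text
clock: 13.35
tool_pos: [0.5539, -0.1686, 0.0306]
eef_rot: [0.998, 0.065, -0.001, -0.001]
ft_force: [-3.7, 4.3, 0.2]
finger_gap: 0.0221
grasp_force: 25.0
```

```bash
python3 -c "
from h import *;st()"
```

```text
13.35 tcp [ 0.5539 -0.1686  0.0306] yaw_y -1.4403 tilt [-0.0027  0.0013] F [-3.7  4.3  0.2] T [ 0.8   0.81 -0.12] gap 0.0221 g 25.00419795513153 q6 1.14
```

Now it slides, 1.3 mm so far. I'll continue in small steps.

Request:
carry_out(increments=[[0.0004,0.0001,0,0,0,0,-1],[0,0,0,0,0,0,-1],[0.0004,0,0,0,0,0,-1],[0,0,0,0,0,0,-1],[0.0004,0.0001,0,0,0,0,-1],[0,0,0,0,0,0,-1],[0,0,0,0,0,0,-1],[0,0,0,0,0,0,-1]])

```text
clock: 14.35
tool_pos: [0.5548, -0.1685, 0.0306]
eef_rot: [0.998, 0.065, -0.002, -0.001]
ft_force: [-6.0, 4.4, 0.8]
finger_gap: 0.0218
grasp_force: 25.0
```

```bash
python3 -c "
from h import *;st()"
```

```text
14.35 tcp [ 0.5548 -0.1685  0.0306] yaw_y -1.4403 tilt [-0.0034  0.0013] F [-6.   4.4  0.8] T [ 0.71  1.08 -0.11] gap 0.0218 g 25.004442036151886 q6 1.14
```

Request:
carry_out(increments=[[0.0005,0,0,0,0,0,-1],[0,0,0,0,0,0,-1],[0.0005,0,0,0,0,0,-1],[0,0,0,0,0,0,-1],[0,0,0,0,0,0,-1],[0,0,0,0,0,0,-1],[0,0,0,0,0,0,-1],[0,0,0,0,0,0,-1]])

```text
clock: 15.35
tool_pos: [0.5548, -0.1685, 0.0307]
eef_rot: [0.998, 0.065, -0.002, -0.001]
ft_force: [-8.4, 3.0, 4.3]
finger_gap: 0.0221
grasp_force: 25.0
```

```bash
python3 -c "
from h import *;st()"
```

```text
15.35 tcp [ 0.5548 -0.1685  0.0307] yaw_y -1.4402 tilt [-0.005   0.0014] F [-8.4  3.   4.3] T [ 0.58  1.61 -0.12] gap 0.0221 g 25.00565528869629 q6 1.14
```

Request:
carry_out(increments=[[0.0005,-0.0003,0.0003,0,0,0,-1],[0,0,0,0,0,0,-1],[0.0004,-0.0004,0,0,0,0,-1],[0,0,0,0,0,0,-1],[0,-0.0003,0,0,0,0,-1],[0,0,0,0,0,0,-1],[0,0,0,0,0,0,-1],[0,0,0,0,0,0,-1]])

```text
clock: 16.35
tool_pos: [0.5549, -0.1685, 0.0307]
eef_rot: [0.998, 0.065, -0.003, -0.002]
ft_force: [-10.8, 7.5, 5.1]
finger_gap: 0.0219
grasp_force: 25.0
```

```bash
python3 -c "
from h import *;st()"
```

```text
16.35 tcp [ 0.5549 -0.1685  0.0307] yaw_y -1.4404 tilt [-0.0068  0.0029] F [-10.8   7.5   5.1] T [ 1.35  1.85 -0.1 ] gap 0.0219 g 25.00600755214691 q6 1.14
```

Request:
carry_out(increments=[[-0.001,0.0004,0,0,0,0,-1],[-0.001,0.0004,0,0,0,0,-1],[-0.0006,0.0002,0,0,0,0,-1],[0,0,0,0,0,0,-1],[0,0,0,0,0,0,-1],[0,0,0,0,0,0,-1],[0,0,0,0,0,0,-1],[0,0,0,0,0,0,-1]])

```text
clock: 17.35
tool_pos: [0.5547, -0.1686, 0.0308]
eef_rot: [0.998, 0.065, -0.001, -0.001]
ft_force: [-3.4, 5.4, -6.2]
finger_gap: 0.0213
grasp_force: 25.0
```

```bash
python3 -c "
from h import *;st()"
```

```text
17.35 tcp [ 0.5547 -0.1686  0.0308] yaw_y -1.4403 tilt [-0.0021  0.0011] F [-3.4  5.4 -6.2] T [ 1.03  0.62 -0.09] gap 0.0213 g 25.002864003181458 q6 1.14
```

Request:
carry_out(increments=[[0,0.0002,-0.0004,0,0,0,-1],[0,0.0002,-0.0003,0,0,0,-1],[0,0,0,0,0,0,-1],[0,0,0,0,0,0,-1],[0,0,0,0,0,0,-1],[0,0,0,0,0,0,-1],[0,0,0,0,0,0,-1],[0,0,0,0,0,0,-1]])

```text
clock: 18.35
tool_pos: [0.5548, -0.1685, 0.0306]
eef_rot: [0.998, 0.065, -0.001, -0.0]
ft_force: [-5.0, 3.4, -0.5]
finger_gap: 0.022
grasp_force: 25.0
```

```bash
python3 -c "
from h import *;st()"
```

```text
18.35 tcp [ 0.5548 -0.1685  0.0306] yaw_y -1.4401 tilt [-0.0019  0.0006] F [-5.   3.4 -0.5] T [ 0.7   0.96 -0.11] gap 0.022 g 25.00298649072647 q6 1.14
```

Request:
carry_out(increments=[[0,0,0,0,0,0,-0.2],[0,0,0,0,0,0,-0.2],[0,0,0,0,0,0,-0.2],[0,0,0.02,0,0,0,-0.2],[0,0,0.03,0,0,0,-0.2],[0,0,0.03,0,0,0.18,-0.2],[0,0,0.02,0,0,0.18,-0.2],[0,0,0,0,0,0.18,-0.2]])

```text
clock: 19.35
tool_pos: [0.5573, -0.1693, 0.1331]
eef_rot: [0.943, 0.332, 0.002, 0.001]
ft_force: [0.6, 0.3, 0.3]
finger_gap: 0.0366
grasp_force: 0.0
```

Request:
carry_out(increments=[[-0.0065,-0.001,0,0,0,0.18,-0.2],[-0.0065,-0.001,0,0,0,0.18,-0.2],[-0.0065,-0.001,0,0,0,0.18,-0.2],[-0.0065,-0.001,0,0,0,0.18,-0.2],[-0.0065,-0.001,0,0,0,0.18,-0.2],[-0.0065,-0.001,0,0,0,0.18,-0.2],[-0.0065,-0.001,0,0,0,0.18,-0.2],[-0.0065,-0.001,0,0,0,0.18,-0.2]])

```text
clock: 20.35
tool_pos: [0.5039, -0.177, 0.1311]
eef_rot: [0.49, 0.872, 0.0, 0.0]
ft_force: [0.5, -0.5, -0.3]
finger_gap: 0.0366
grasp_force: 0.0
```

Request:
carry_out(increments=[[0,0,0,0,0,0.18,-0.2],[0,0,0,0,0,0,-0.2],[0,0,0,0,0,0,-0.2],[0,0,0,0,0,0,-0.2],[0,0,0,0,0,0,-0.2],[0,0,0,0,0,0,-0.2],[0,0,0,0,0,0,-0.2],[0,0,0,0,0,0,-0.2]])

```text
clock: 21.35
tool_pos: [0.5038, -0.1768, 0.1309]
eef_rot: [0.413, 0.911, -0.0, 0.0]
ft_force: [0.4, -0.3, -0.3]
finger_gap: 0.0366
grasp_force: 0.0
```

Run:
```python
from h import *
import pickle
st()
c=cams.get_calibration("wrist");im=cams.snapshot("wrist");pickle.dump(c,open("c5.pkl","wb"))
cv2.imwrite("pics/w5.png",cv2.resize(im,(800,600),interpolation=cv2.INTER_CUBIC))
```

```text
21.35 tcp [ 0.5038 -0.1768  0.1309] yaw_y 0.7199 tilt [ 0. -0.] F [ 0.4 -0.3 -0.3] T [-0.02 -0.12 -0.02] gap 0.0366 g 0.0 q6 -1.06
```

View pics/w5.png

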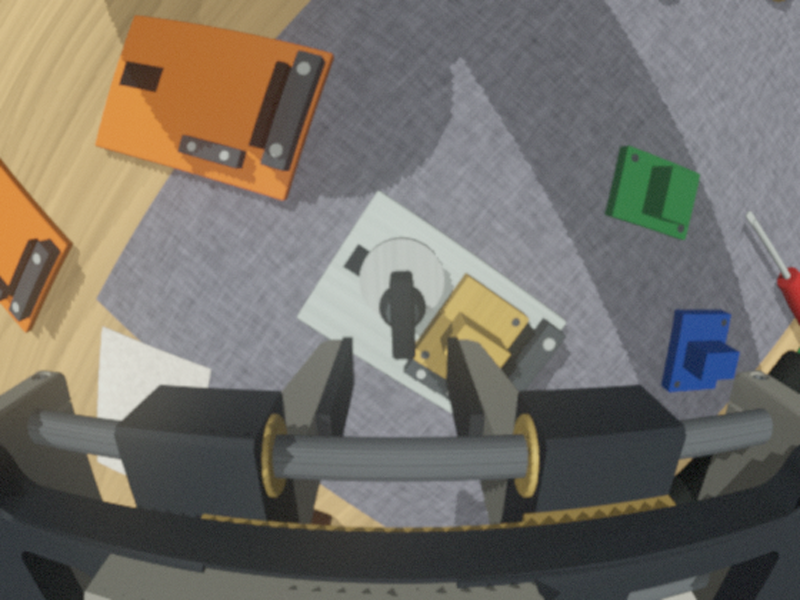

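The block sits home at the pad and stop. The knob bar runs vertically between the fingers, with top corners (391,272), (412,272), (411,358) and (392,357).

Run:
```python
from h import *
import pickle
c=pickle.load(open("c5.pkl","rb"));t=np.array([.5545,-.169]);a=.131
R=np.array([[np.cos(a),-np.sin(a)],[np.sin(a),np.cos(a)]])
p=w([(391,272),(412,272),(411,358),(392,357)],800/560,(0,0),.0815,c)
f=(p[0]+p[1])/2;n=(p[3]+p[2])/2;d=f-n
print("centre",(f+n)/2,((f+n)/2-t)@R*1e3,"len",np.linalg.norm(d),"lobe dir",np.arctan2(d[1],d[0]),"cam",np.pi-(np.arctan2(d[1],d[0])-a),"tool y want",np.arctan2(d[1],d[0])-np.pi/2)
```

```text
centre [ 0.50046972 -0.17384508] [-54.20022806   2.25416881] len 0.04416826612764575 lobe dir 2.2914718497231994 cam 0.9811208038665935 tool y want 0.7206755229283028
```

Request:
carry_out(increments=[[0,0.0014,-0.02,0,0,0.03,-0.2],[0,0,-0.025,0,0,0,-0.2],[0,0,-0.02,0,0,0,-0.2],[0,0,-0.006,0,0,0,-0.2],[0,0,0,0,0,0,-0.2],[0,0,0,0,0,0,-1],[0,0,0,0,0,0,-1],[0,0,0,0,0,0,-1]], squeeze=20)

```text
clock: 22.4
tool_pos: [0.5043, -0.1754, 0.0605]
eef_rot: [0.399, 0.917, 0.0, 0.001]
ft_force: [0.5, 0.2, 3.6]
finger_gap: 0.0169
grasp_force: 20.0
```

```bash
python3 -c "
from h import *;st()"
```

```text
22.4 tcp [ 0.5043 -0.1754  0.0605] yaw_y 0.7499 tilt [ 0.0013 -0.0003] F [0.5 0.2 3.6] T [ 0.16 -0.24  0.  ] gap 0.0169 g 20.000827610492706 q6 -1.09
```

Request:
carry_out(increments=[[0,0,0,0,0,0,-1],[0,0,0,0,0,0,-1],[0,0,0,0,0,0,-1],[0,0,0,0,0,0,-1],[0,0,0,0,0,0,-1],[0,0,0,0,0,0,-1],[0,0,0,0,0,0,-1],[0,0,0,0,0,0,-1]], squeeze=60)

```text
clock: 23.4
tool_pos: [0.5044, -0.1754, 0.0605]
eef_rot: [0.399, 0.917, 0.0, 0.001]
ft_force: [-0.2, 1.9, 5.5]
finger_gap: 0.015
grasp_force: 60.0
```

```bash
python3 -c "
from h import *;st()"
```

```text
23.4 tcp [ 0.5044 -0.1754  0.0605] yaw_y 0.7499 tilt [ 0.0012 -0.0002] F [-0.2  1.9  5.5] T [ 0.25 -0.17 -0.01] gap 0.015 g 60.00297546386719 q6 -1.09
```

Request:
carry_out(increments=[[0,0,0,0,0,-0.03,-1],[0,0,0,0,0,-0.04,-1],[0,0,0,0,0,-0.04,-1],[0,0,0,0,0,-0.04,-1],[0,0,0,0,0,-0.03,-1],[0,0,0,0,0,0,-1],[0,0,0,0,0,0,-1],[0,0,0,0,0,0,-1]])

```text
clock: 24.4
tool_pos: [0.5043, -0.1755, 0.0605]
eef_rot: [0.48, 0.877, 0.0, 0.001]
ft_force: [-0.5, 0.6, 6.0]
finger_gap: 0.0152
grasp_force: 60.0
```

```bash
python3 -c "
from h import *;st()"
```

```text
24.4 tcp [ 0.5043 -0.1755  0.0605] yaw_y 0.57 tilt [ 0.0011 -0.0003] F [-0.5  0.6  6. ] T [ 0.16 -0.11 -0.  ] gap 0.0152 g 60.003143548965454 q6 -0.91
```

Run:
```python
from h import *
cv2.imwrite("pics/a1.png",cams.snapshot("wrist"));cv2.imwrite("pics/t1.png",cams.snapshot("top"))
```

Request:
carry_out(increments=[[0,0,0,0,0,-0.04,-1],[0,0,0,0,0,-0.04,-1],[0,0,0,0,0,-0.04,-1],[0,0,0,0,0,-0.03,-1],[0,0,0,0,0,0,-1],[0,0,0,0,0,0,-1],[0,0,0,0,0,0,-1],[0,0,0,0,0,0,-1]])

```text
clock: 25.5
tool_pos: [0.5042, -0.1755, 0.0605]
eef_rot: [0.544, 0.839, 0.0, 0.001]
ft_force: [-1.0, 0.5, 5.8]
finger_gap: 0.0151
grasp_force: 60.0
```

Run:
```python
from h import *
st()
b=cams.snapshot("wrist");a=cv2.imread("pics/a1.png");o=cv2.imread("pics/w5.png")
s=(slice(170,330),slice(200,360))
k=[cv2.resize(x[s],(399,399),interpolation=cv2.INTER_CUBIC) for x in (a,b)]
cv2.imwrite("pics/w6.png",np.hstack(k))
```

```text
25.5 tcp [ 0.5042 -0.1755  0.0605] yaw_y 0.4201 tilt [ 0.001  -0.0004] F [-1.   0.5  5.8] T [ 0.17 -0.03 -0.02] gap 0.0151 g 60.00318109989166 q6 -0.76
```

View pics/w6.png

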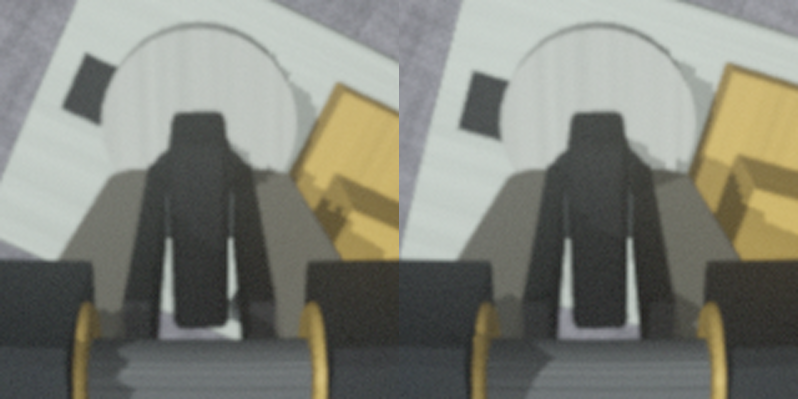

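The bar moves with the fingers and stays square in the grip, and the cam is at about 1.28 rad. I'll continue clockwise and watch the wrist moment.

Request:
carry_out(increments=[[0,0,0,0,0,-0.03,-1],[0,0,0,0,0,-0.03,-1],[0,0,0,0,0,-0.02,-1],[0,0,0,0,0,-0.02,-1],[0,0,0,0,0,-0.02,-1],[0,0,0,0,0,-0.01,-1],[0,0,0,0,0,-0.01,-1],[0,0,0,0,0,-0.01,-1]])

```text
clock: 26.55
tool_pos: [0.5042, -0.1756, 0.0605]
eef_rot: [0.606, 0.796, 0.0, 0.0]
ft_force: [-0.9, 1.1, 6.2]
finger_gap: 0.0151
grasp_force: 60.0
```

```bash
python3 -c "
from h import *;st()"
```

```text
26.55 tcp [ 0.5042 -0.1756  0.0605] yaw_y 0.2699 tilt [ 0.0008 -0.0004] F [-0.9  1.1  6.2] T [0.12 0.01 0.1 ] gap 0.0151 g 60.003138184547424 q6 -0.61
```

Request:
carry_out(increments=[[0,0,0,0,0,-0.004,-1],[0,0,0,0,0,-0.004,-1],[0,0,0,0,0,-0.004,-1],[0,0,0,0,0,-0.004,-1],[0,0,0,0,0,-0.004,-1],[0,0,0,0,0,-0.004,-1],[0,0,0,0,0,-0.004,-1],[0,0,0,0,0,-0.004,-1]])

```text
clock: 27.55
tool_pos: [0.5041, -0.1755, 0.0605]
eef_rot: [0.618, 0.786, 0.0, 0.0]
ft_force: [-0.7, -0.2, 5.7]
finger_gap: 0.0149
grasp_force: 60.0
```

```bash
python3 -c "
from h import *;st()"
```

```text
27.55 tcp [ 0.5041 -0.1755  0.0605] yaw_y 0.2381 tilt [ 0.0008 -0.0005] F [-0.7 -0.2  5.7] T [0.07 0.02 0.04] gap 0.0149 g 60.00328838825226 q6 -0.58
```

Request:
carry_out(increments=[[0,0,0,0,0,-0.004,-1],[0,0,0,0,0,-0.004,-1],[0,0,0,0,0,-0.004,-1],[0,0,0,0,0,-0.004,-1],[0,0,0,0,0,-0.004,-1],[0,0,0,0,0,-0.004,-1],[0,0,0,0,0,-0.004,-1],[0,0,0,0,0,-0.004,-1]])

```text
clock: 28.55
tool_pos: [0.5041, -0.1755, 0.0605]
eef_rot: [0.631, 0.776, 0.0, 0.0]
ft_force: [-0.7, 0.4, 6.7]
finger_gap: 0.0148
grasp_force: 60.0
```

```bash
python3 -c "
from h import *;[st() for _ in range(1)]"
```

```text
28.55 tcp [ 0.5041 -0.1755  0.0605] yaw_y 0.2061 tilt [ 0.0008 -0.0004] F [-0.7  0.4  6.7] T [0.1  0.03 0.03] gap 0.0148 g 60.003318786621094 q6 -0.54
```

Request:
carry_out(increments=[[0,0,0,0,0,-0.004,-1],[0,0,0,0,0,-0.004,-1],[0,0,0,0,0,-0.004,-1],[0,0,0,0,0,-0.004,-1],[0,0,0,0,0,-0.004,-1],[0,0,0,0,0,-0.004,-1],[0,0,0,0,0,-0.004,-1],[0,0,0,0,0,-0.004,-1]])

```text
clock: 29.55
tool_pos: [0.5041, -0.1756, 0.0605]
eef_rot: [0.643, 0.766, 0.0, 0.0]
ft_force: [-1.2, 1.2, 6.9]
finger_gap: 0.0152
grasp_force: 60.0
```

```bash
python3 -c "
from h import *;[st() for _ in range(1)]"
```

```text
29.55 tcp [ 0.5041 -0.1756  0.0605] yaw_y 0.1741 tilt [ 0.0007 -0.0005] F [-1.2  1.2  6.9] T [0.08 0.04 0.1 ] gap 0.0152 g 60.00347971916199 q6 -0.51
```

Request:
carry_out(increments=[[0,0,0,0,0,-0.004,-1],[0,0,0,0,0,-0.004,-1],[0,0,0,0,0,-0.004,-1],[0,0,0,0,0,-0.004,-1],[0,0,0,0,0,-0.004,-1],[0,0,0,0,0,-0.004,-1],[0,0,0,0,0,-0.004,-1],[0,0,0,0,0,-0.004,-1]])

```text
clock: 30.55
tool_pos: [0.5041, -0.1755, 0.0605]
eef_rot: [0.655, 0.756, 0.0, 0.0]
ft_force: [-0.4, 0.5, 6.2]
finger_gap: 0.0148
grasp_force: 60.0
```

```bash
python3 -c "
from h import *;[st() for _ in range(1)]"
```

```text
30.55 tcp [ 0.5041 -0.1755  0.0605] yaw_y 0.1421 tilt [ 0.0007 -0.0004] F [-0.4  0.5  6.2] T [0.   0.07 0.14] gap 0.0148 g 60.00350475311279 q6 -0.48
```

Request:
carry_out(increments=[[0,0,0,0,0,-0.002,-1],[0,0,0,0,0,-0.002,-1],[0,0,0,0,0,-0.002,-1],[0,0,0,0,0,-0.002,-1],[0,0,0,0,0,-0.002,-1],[0,0,0,0,0,-0.002,-1],[0,0,0,0,0,-0.002,-1],[0,0,0,0,0,-0.002,-1]])

```text
clock: 31.55
tool_pos: [0.5041, -0.1756, 0.0605]
eef_rot: [0.661, 0.75, 0.0, 0.0]
ft_force: [-2.0, 0.8, 7.8]
finger_gap: 0.0149
grasp_force: 60.0
```

```bash
python3 -c "
from h import *;[st() for _ in range(1)]"
```

```text
31.55 tcp [ 0.5041 -0.1756  0.0605] yaw_y 0.1262 tilt [ 0.0007 -0.0005] F [-2.   0.8  7.8] T [0.05 0.1  0.11] gap 0.0149 g 60.00335454940796 q6 -0.46
```

Request:
carry_out(increments=[[0,0,0,0,0,-0.003,-1],[0,0,0,0,0,-0.003,-1],[0,0,0,0,0,-0.003,-1],[0,0,0,0,0,-0.003,-1],[0,0,0,0,0,-0.003,-1],[0,0,0,0,0,-0.003,-1],[0,0,0,0,0,-0.003,-1],[0,0,0,0,0,-0.003,-1]])

```text
clock: 32.55
tool_pos: [0.5041, -0.1756, 0.0605]
eef_rot: [0.67, 0.742, 0.0, 0.0]
ft_force: [-0.7, 0.6, 7.5]
finger_gap: 0.015
grasp_force: 60.0
```

```bash
python3 -c "
from h import *;[st() for _ in range(1)]"
```

```text
32.55 tcp [ 0.5041 -0.1756  0.0605] yaw_y 0.1022 tilt [ 0.0007 -0.0005] F [-0.7  0.6  7.5] T [0.06 0.1  0.06] gap 0.015 g 60.00332772731781 q6 -0.44
```

Request:
carry_out(increments=[[0,0,0,0,0,-0.003,-1],[0,0,0,0,0,-0.003,-1],[0,0,0,0,0,-0.003,-1],[0,0,0,0,0,-0.003,-1],[0,0,0,0,0,-0.003,-1],[0,0,0,0,0,-0.003,-1],[0,0,0,0,0,-0.003,-1],[0,0,0,0,0,-0.003,-1]])

```text
clock: 33.55
tool_pos: [0.504, -0.1756, 0.0605]
eef_rot: [0.679, 0.734, 0.0, 0.0]
ft_force: [-0.7, 0.1, 6.6]
finger_gap: 0.0152
grasp_force: 60.0
```

```bash
python3 -c "
from h import *;[st() for _ in range(1)]"
```

```text
33.55 tcp [ 0.504  -0.1756  0.0605] yaw_y 0.0782 tilt [ 0.0007 -0.0005] F [-0.7  0.1  6.6] T [0.06 0.08 0.05] gap 0.0152 g 60.003631711006165 q6 -0.42
```

Request:
carry_out(increments=[[0,0,0,0,0,-0.003,-1],[0,0,0,0,0,-0.003,-1],[0,0,0,0,0,-0.003,-1],[0,0,0,0,0,-0.003,-1],[0,0,0,0,0,-0.003,-1],[0,0,0,0,0,-0.003,-1],[0,0,0,0,0,-0.003,-1],[0,0,0,0,0,-0.003,-1]])

```text
clock: 34.55
tool_pos: [0.504, -0.1756, 0.0605]
eef_rot: [0.688, 0.726, 0.0, 0.0]
ft_force: [-1.1, -0.1, 7.1]
finger_gap: 0.0151
grasp_force: 60.0
```

```bash
python3 -c "
from h import *;[st() for _ in range(1)]"
```

```text
34.55 tcp [ 0.504  -0.1756  0.0605] yaw_y 0.0542 tilt [ 0.0007 -0.0005] F [-1.1 -0.1  7.1] T [0.03 0.11 0.08] gap 0.0151 g 60.0035959482193 q6 -0.39
```

Request:
carry_out(increments=[[0,0,0,0,0,-0.003,-1],[0,0,0,0,0,-0.003,-1],[0,0,0,0,0,-0.003,-1],[0,0,0,0,0,-0.003,-1],[0,0,0,0,0,-0.003,-1],[0,0,0,0,0,-0.003,-1],[0,0,0,0,0,-0.003,-1],[0,0,0,0,0,-0.003,-1]])

```text
clock: 35.55
tool_pos: [0.504, -0.1755, 0.0605]
eef_rot: [0.696, 0.718, 0.0, 0.0]
ft_force: [-0.8, 0.5, 7.0]
finger_gap: 0.0148
grasp_force: 60.0
```

```bash
python3 -c "
from h import *;[st() for _ in range(1)]"
```

```text
35.55 tcp [ 0.504  -0.1755  0.0605] yaw_y 0.0302 tilt [ 0.0006 -0.0005] F [-0.8  0.5  7. ] T [0.06 0.08 0.07] gap 0.0148 g 60.003533363342285 q6 -0.37
```

Request:
carry_out(increments=[[0,0,0,0,0,-0.003,-1],[0,0,0,0,0,-0.003,-1],[0,0,0,0,0,-0.003,-1],[0,0,0,0,0,-0.003,-1],[0,0,0,0,0,-0.003,-1],[0,0,0,0,0,-0.003,-1],[0,0,0,0,0,-0.003,-1],[0,0,0,0,0,-0.003,-1]])

```text
clock: 36.55
tool_pos: [0.504, -0.1756, 0.0605]
eef_rot: [0.705, 0.709, 0.0, 0.0]
ft_force: [-0.9, 0.6, 7.7]
finger_gap: 0.0148
grasp_force: 60.0
```

```bash
python3 -c "
from h import *;[st() for _ in range(1)]"
```

```text
36.55 tcp [ 0.504  -0.1756  0.0605] yaw_y 0.0062 tilt [ 0.0006 -0.0005] F [-0.9  0.6  7.7] T [0.04 0.11 0.07] gap 0.0148 g 60.003565549850464 q6 -0.34
```

Request:
carry_out(increments=[[0,0,0,0,0,-0.003,-1],[0,0,0,0,0,-0.003,-1],[0,0,0,0,0,-0.003,-1],[0,0,0,0,0,-0.003,-1],[0,0,0,0,0,-0.003,-1],[0,0,0,0,0,-0.003,-1],[0,0,0,0,0,-0.003,-1],[0,0,0,0,0,-0.003,-1]])

```text
clock: 37.55
tool_pos: [0.504, -0.1756, 0.0605]
eef_rot: [0.713, 0.701, 0.0, 0.0]
ft_force: [-1.9, 0.2, 7.8]
finger_gap: 0.0147
grasp_force: 60.0
```

```bash
python3 -c "
from h import *;[st() for _ in range(1)]"
```

```text
37.55 tcp [ 0.504  -0.1756  0.0605] yaw_y -0.0178 tilt [ 0.0006 -0.0005] F [-1.9  0.2  7.8] T [0.04 0.12 0.09] gap 0.0147 g 60.003501176834106 q6 -0.32
```

Request:
carry_out(increments=[[0,0,0,0,0,-0.003,-1],[0,0,0,0,0,-0.003,-1],[0,0,0,0,0,-0.003,-1],[0,0,0,0,0,-0.003,-1],[0,0,0,0,0,-0.003,-1],[0,0,0,0,0,-0.003,-1],[0,0,0,0,0,-0.003,-1],[0,0,0,0,0,-0.003,-1]])

```text
clock: 38.55
tool_pos: [0.504, -0.1756, 0.0605]
eef_rot: [0.722, 0.692, 0.0, 0.0]
ft_force: [-1.3, -0.3, 6.5]
finger_gap: 0.0149
grasp_force: 60.0
```

```bash
python3 -c "
from h import *;[st() for _ in range(1)]"
```

```text
38.55 tcp [ 0.504  -0.1756  0.0605] yaw_y -0.0418 tilt [ 0.0005 -0.0004] F [-1.3 -0.3  6.5] T [0.01 0.15 0.11] gap 0.0149 g 60.003472566604614 q6 -0.3
```

Request:
carry_out(increments=[[0,0,0,0,0,-0.003,-1],[0,0,0,0,0,-0.003,-1],[0,0,0,0,0,-0.003,-1],[0,0,0,0,0,-0.003,-1],[0,0,0,0,0,-0.003,-1],[0,0,0,0,0,-0.003,-1],[0,0,0,0,0,-0.003,-1],[0,0,0,0,0,-0.003,-1]])

```text
clock: 39.55
tool_pos: [0.504, -0.1755, 0.0605]
eef_rot: [0.73, 0.683, 0.0, 0.0]
ft_force: [-1.1, 0.2, 8.4]
finger_gap: 0.0147
grasp_force: 60.0
```

```bash
python3 -c "
from h import *;[st() for _ in range(1)]"
```

```text
39.55 tcp [ 0.504  -0.1755  0.0605] yaw_y -0.0657 tilt [ 0.0005 -0.0004] F [-1.1  0.2  8.4] T [0.06 0.15 0.08] gap 0.0147 g 60.00353515148163 q6 -0.27
```

Request:
carry_out(increments=[[0,0,0,0,0,-0.003,-1],[0,0,0,0,0,-0.003,-1],[0,0,0,0,0,-0.003,-1],[0,0,0,0,0,-0.003,-1],[0,0,0,0,0,-0.003,-1],[0,0,0,0,0,-0.003,-1],[0,0,0,0,0,-0.003,-1],[0,0,0,0,0,-0.003,-1]])

```text
clock: 40.55
tool_pos: [0.5039, -0.1756, 0.0605]
eef_rot: [0.738, 0.675, -0.0, 0.0]
ft_force: [-0.9, -0.1, 7.0]
finger_gap: 0.0149
grasp_force: 60.0
```

```bash
python3 -c "
from h import *;[st() for _ in range(1)]"
```

```text
40.55 tcp [ 0.5039 -0.1756  0.0605] yaw_y -0.0896 tilt [ 0.0004 -0.0005] F [-0.9 -0.1  7. ] T [0.04 0.18 0.15] gap 0.0149 g 60.00369429588318 q6 -0.25
```

Request:
carry_out(increments=[[0,0,0,0,0,-0.002,-1],[0,0,0,0,0,-0.002,-1],[0,0,0,0,0,-0.002,-1],[0,0,0,0,0,-0.002,-1],[0,0,0,0,0,-0.001,-1],[0,0,0,0,0,-0.001,-1],[0,0,0,0,0,-0.001,-1],[0,0,0,0,0,-0.001,-1]])

```text
clock: 41.55
tool_pos: [0.5039, -0.1755, 0.0605]
eef_rot: [0.742, 0.67, -0.0, 0.0]
ft_force: [-1.7, -0.5, 6.3]
finger_gap: 0.0147
grasp_force: 60.0
```

```bash
python3 -c "
from h import *;[st() for _ in range(1)]"
```

```text
41.55 tcp [ 0.5039 -0.1755  0.0605] yaw_y -0.1016 tilt [ 0.0004 -0.0005] F [-1.7 -0.5  6.3] T [0.04 0.14 0.14] gap 0.0147 g 60.00340461730957 q6 -0.24
```

Request:
carry_out(increments=[[0,0,0,0,0,-0.002,-1],[0,0,0,0,0,-0.002,-1],[0,0,0,0,0,-0.002,-1],[0,0,0,0,0,-0.002,-1],[0,0,0,0,0,-0.002,-1],[0,0,0,0,0,-0.002,-1],[0,0,0,0,0,-0.002,-1],[0,0,0,0,0,-0.002,-1]])

```text
clock: 42.55
tool_pos: [0.5039, -0.1756, 0.0604]
eef_rot: [0.747, 0.664, -0.0, 0.0]
ft_force: [-0.9, 0.8, 7.3]
finger_gap: 0.0154
grasp_force: 60.0
```

```bash
python3 -c "
from h import *;[st() for _ in range(1)]"
```

```text
42.55 tcp [ 0.5039 -0.1756  0.0604] yaw_y -0.1175 tilt [ 0.0003 -0.0005] F [-0.9  0.8  7.3] T [0.   0.16 0.24] gap 0.0154 g 60.00334918498993 q6 -0.22
```

Contact: the moment is now clearly rising. Going in finer steps.

Request:
carry_out(increments=[[0,0,0,0,0,-0.001,-1],[0,0,0,0,0,-0.001,-1],[0,0,0,0,0,-0.001,-1],[0,0,0,0,0,-0.001,-1],[0,0,0,0,0,-0.001,-1],[0,0,0,0,0,-0.001,-1],[0,0,0,0,0,-0.001,-1],[0,0,0,0,0,-0.001,-1]])

```text
clock: 43.55
tool_pos: [0.5039, -0.1755, 0.0605]
eef_rot: [0.75, 0.661, -0.0, 0.0]
ft_force: [-1.5, 1.0, 7.1]
finger_gap: 0.0151
grasp_force: 60.0
```

```bash
python3 -c "
from h import *;[st() for _ in range(1)]"
```

```text
43.55 tcp [ 0.5039 -0.1755  0.0605] yaw_y -0.1254 tilt [ 0.0004 -0.0005] F [-1.5  1.   7.1] T [0.02 0.2  0.25] gap 0.0151 g 60.00338852405548 q6 -0.21
```

Request:
carry_out(increments=[[0,0,0,0,0,-0.001,-1],[0,0,0,0,0,-0.001,-1],[0,0,0,0,0,-0.001,-1],[0,0,0,0,0,-0.001,-1],[0,0,0,0,0,-0.001,-1],[0,0,0,0,0,-0.001,-1],[0,0,0,0,0,-0.001,-1],[0,0,0,0,0,-0.001,-1]])

```text
clock: 44.55
tool_pos: [0.5039, -0.1755, 0.0604]
eef_rot: [0.753, 0.658, -0.0, 0.0]
ft_force: [-1.9, -1.1, 7.0]
finger_gap: 0.0151
grasp_force: 60.0
```

```bash
python3 -c "
from h import *;[st() for _ in range(1)]
for _ in range(4): cams.snapshot('wrist'); print(readout.state()['wrist_torque'][2])"
```

```text
44.55 tcp [ 0.5039 -0.1755  0.0604] yaw_y -0.1334 tilt [ 0.0003 -0.0005] F [-1.9 -1.1  7. ] T [0.04 0.13 0.23] gap 0.0151 g 60.00329911708832 q6 -0.2
0.20389808740558293
0.1594469992880293
0.23485678423460526
0.17930887777230314
```

Request:
carry_out(increments=[[0,0,0,0,0,-0.001,-1],[0,0,0,0,0,-0.001,-1],[0,0,0,0,0,-0.001,-1],[0,0,0,0,0,-0.001,-1],[0,0,0,0,0,-0.001,-1],[0,0,0,0,0,-0.001,-1],[0,0,0,0,0,-0.001,-1],[0,0,0,0,0,-0.001,-1]])

```text
clock: 45.75
tool_pos: [0.5039, -0.1755, 0.0604]
eef_rot: [0.755, 0.655, -0.0, 0.0]
ft_force: [-1.5, 0.6, 6.3]
finger_gap: 0.0151
grasp_force: 60.0
```

```bash
python3 -c "
from h import *;[st() for _ in range(1)]
for _ in range(3): cams.snapshot('wrist'); print(readout.state()['wrist_torque'][2])"
```

```text
45.75 tcp [ 0.5039 -0.1755  0.0604] yaw_y -0.1414 tilt [ 0.0003 -0.0005] F [-1.5  0.6  6.3] T [0.02 0.21 0.31] gap 0.0151 g 60.0033438205719 q6 -0.2
0.2833576848463392
0.2743143175495484
0.2479796753168304
```

Request:
carry_out(increments=[[0,0,0,0,0,-0.001,-1],[0,0,0,0,0,-0.001,-1],[0,0,0,0,0,-0.001,-1],[0,0,0,0,0,-0.001,-1],[0,0,0,0,0,-0.001,-1],[0,0,0,0,0,-0.001,-1],[0,0,0,0,0,0,-1],[0,0,0,0,0,0,-1]])

```text
clock: 46.9
tool_pos: [0.5039, -0.1756, 0.0604]
eef_rot: [0.757, 0.653, -0.0, 0.0]
ft_force: [-1.7, -0.5, 6.7]
finger_gap: 0.0152
grasp_force: 60.0
```

```bash
python3 -c "
from h import *;[st() for _ in range(1)]
for _ in range(4): cams.snapshot('wrist'); print(readout.state()['wrist_torque'][2])"
```

```text
46.9 tcp [ 0.5039 -0.1756  0.0604] yaw_y -0.1474 tilt [ 0.0003 -0.0005] F [-1.7 -0.5  6.7] T [-0.    0.14  0.24] gap 0.0152 g 60.00311493873596 q6 -0.19
0.20089771128097308
0.2924620819110732
0.24999152825627136
0.27146667331512636
```

Request:
carry_out(increments=[[0,0,0,0,0,-0.0015,-1],[0,0,0,0,0,-0.0015,-1],[0,0,0,0,0,-0.0015,-1],[0,0,0,0,0,-0.0015,-1],[0,0,0,0,0,-0.0015,-1],[0,0,0,0,0,-0.0015,-1],[0,0,0,0,0,-0.0015,-1],[0,0,0,0,0,-0.0015,-1]])

```text
clock: 48.1
tool_pos: [0.5039, -0.1756, 0.0604]
eef_rot: [0.761, 0.649, -0.0, 0.0]
ft_force: [-1.7, 0.5, 5.8]
finger_gap: 0.0153
grasp_force: 60.0
```

```bash
python3 -c "
from h import *;[st() for _ in range(1)]
for _ in range(3): cams.snapshot('wrist'); print(readout.state()['wrist_torque'][2])"
```

```text
48.1 tcp [ 0.5039 -0.1756  0.0604] yaw_y -0.1592 tilt [ 0.0002 -0.0005] F [-1.7  0.5  5.8] T [0.02 0.14 0.37] gap 0.0153 g 60.00313639640808 q6 -0.18
0.21963425653935853
0.19516803210393985
0.2680162664796748
```

Request:
carry_out(increments=[[0,0,0,0,0,-0.001,-1],[0,0,0,0,0,-0.001,-1],[0,0,0,0,0,-0.001,-1],[0,0,0,0,0,-0.001,-1],[0,0,0,0,0,-0.001,-1],[0,0,0,0,0,-0.001,-1],[0,0,0,0,0,-0.001,-1],[0,0,0,0,0,-0.001,-1]])

```text
clock: 49.25
tool_pos: [0.5039, -0.1755, 0.0604]
eef_rot: [0.764, 0.646, -0.0, 0.0]
ft_force: [-1.5, 0.7, 7.4]
finger_gap: 0.0149
grasp_force: 60.0
```

```bash
python3 -c "
from h import *;[st() for _ in range(1)]
for _ in range(4): cams.snapshot('wrist'); print(readout.state()['wrist_torque'][2])"
```

```text
49.25 tcp [ 0.5039 -0.1755  0.0604] yaw_y -0.1671 tilt [ 0.0003 -0.0006] F [-1.5  0.7  7.4] T [-0.    0.18  0.32] gap 0.0149 g 60.00309884548187 q6 -0.17
0.3156556897336753
0.2764331768602112
0.2718102568691855
0.29397358281375024
```

Request:
carry_out(increments=[[0,0,0,0,0,-0.002,-1],[0,0,0,0,0,-0.002,-1],[0,0,0,0,0,-0.002,-1],[0,0,0,0,0,-0.002,-1],[0,0,0,0,0,-0.002,-1],[0,0,0,0,0,-0.002,-1],[0,0,0,0,0,-0.001,-1],[0,0,0,0,0,-0.001,-1]])

```text
clock: 50.45
tool_pos: [0.5039, -0.1756, 0.0604]
eef_rot: [0.768, 0.64, -0.0, 0.0]
ft_force: [-1.9, -0.2, 7.8]
finger_gap: 0.0146
grasp_force: 60.0
```

```bash
python3 -c "
from h import *;[st() for _ in range(1)]
for _ in range(4): cams.snapshot('wrist'); print(readout.state()['wrist_torque'][2])"
```

```text
50.45 tcp [ 0.5039 -0.1756  0.0604] yaw_y -0.1811 tilt [ 0.0003 -0.0006] F [-1.9 -0.2  7.8] T [0.03 0.15 0.35] gap 0.0146 g 60.00302731990814 q6 -0.16
0.3559097811465581
0.2597322578193552
0.32670792258312426
0.3352555495891482
```

Request:
carry_out(increments=[[0,0,0,0,0,-0.003,-1],[0,0,0,0,0,-0.003,-1],[0,0,0,0,0,-0.003,-1],[0,0,0,0,0,-0.003,-1],[0,0,0,0,0,-0.002,-1],[0,0,0,0,0,-0.002,-1],[0,0,0,0,0,-0.002,-1],[0,0,0,0,0,-0.002,-1]])

```text
clock: 51.65
tool_pos: [0.5038, -0.1755, 0.0604]
eef_rot: [0.774, 0.633, -0.0, 0.0]
ft_force: [-1.4, -0.7, 6.4]
finger_gap: 0.0149
grasp_force: 60.0
```

```bash
python3 -c "
from h import *;[st() for _ in range(1)]
for _ in range(4): cams.snapshot('wrist'); print(readout.state()['wrist_torque'][2])"
```

```text
51.65 tcp [ 0.5038 -0.1755  0.0604] yaw_y -0.201 tilt [ 0.0002 -0.0006] F [-1.4 -0.7  6.4] T [0.07 0.13 0.42] gap 0.0149 g 60.00301122665405 q6 -0.14
0.3508189674644343
0.3668670345913911
0.31561277900326634
0.35130003050388975
```

Request:
carry_out(increments=[[0,0,0,0,0,-0.002,-1],[0,0,0,0,0,-0.002,-1],[0,0,0,0,0,-0.002,-1],[0,0,0,0,0,-0.002,-1],[0,0,0,0,0,0,-0.2],[0,0,0,0,0,0,-0.2],[0,0,0,0,0,0,-0.2],[0,0,0,0,0,0,-0.2]])

```text
clock: 52.85
tool_pos: [0.5036, -0.1753, 0.0598]
eef_rot: [0.777, 0.629, -0.0, -0.0]
ft_force: [0.6, 0.4, -0.1]
finger_gap: 0.0368
grasp_force: 0.0
```

Request:
carry_out(increments=[[0,0,0.015,0,0,0,-0.2],[0,0,0.025,0,0,0,-0.2],[0,0,0.025,0,0,0,-0.2],[0,0,0.025,0,0,0,-0.2],[0,0,0.02,0,0,0,-0.2],[0,0,0,0,0,0,-0.2],[0,0,0,0,0,0,-0.2],[0,0,0,0,0,0,-0.2]])

```text
clock: 53.85
tool_pos: [0.5032, -0.1751, 0.169]
eef_rot: [0.777, 0.629, -0.0, -0.001]
ft_force: [0.1, 0.6, 0.4]
finger_gap: 0.0366
grasp_force: 0.0
```

Run:
```python
from h import *
s=st();im=cams.snapshot("wrist");c=cams.get_calibration("wrist")
cv2.imwrite("pics/w7.png",im)
# numeric check: brass foot region in a metric top-down map at z=.024 (fixture frame, 0.5 mm/px)
K=c["intrinsics"];T=np.array(c["pose"]);t=np.array([.5545,-.169]);a=.131
X,Y=np.meshgrid(np.arange(40,-40,-.5)/1e3,np.arange(45,-45,-.5)/1e3,indexing="ij")
P=np.stack([t[0]+X*np.cos(a)-Y*np.sin(a),t[1]+X*np.sin(a)+Y*np.cos(a),np.full(X.shape,.024)],-1)-T[:3,3]
q=P@T[:3,:3];x,y,z=q[...,0],-q[...,1],-q[...,2];r=np.hypot(x,y);th=np.arctan2(r,z)
m=cv2.remap(im,(K[0,2]+K[0,0]*th*x/r).astype(np.float32),(K[1,2]+K[1,1]*th*y/r).astype(np.float32),cv2.INTER_LINEAR)
h=cv2.cvtColor(m,cv2.COLOR_BGR2HSV);k=((h[...,0]>14)&(h[...,0]<30)&(h[...,1]>90)).astype(np.uint8)
n,l,stt,_=cv2.connectedComponentsWithStats(k);i=1+stt[1:,4].argmax()
yy,xx=np.where(l==i);print("brass x",X[yy,0].min(),X[yy,0].max(),"y",Y[0,xx].min(),Y[0,xx].max())
```

```text
53.85 tcp [ 0.5032 -0.1751  0.169 ] yaw_y -0.21 tilt [-0.0015  0.0005] F [0.1 0.6 0.4] T [-0.04 -0.08  0.04] gap 0.0366 g 0.0 q6 -0.13
brass x -0.024 0.0255 y -0.0315 0.032
```

```bash
python3 -c "
from h import *
print(bot.close_job())"
```

```text
the job is handed in; nothing more can be done
None
```

I handed the job in at about 54 s: the block is home against the pad and stop, pushed there with about 11 N. It is clamped at about 13 N, estimated from the wrist moment rather than measured; up to a third may have been lost on letting go. The gripper is clear and nothing else was touched.

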